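# Pack the cream jars into the carrying tray and wedge them tight

## Robot

A 6-joint arm with a two-finger parallel gripper is mounted at the origin on the work surface. World frame = base frame: x ahead of the robot, y to its left, z up, the work surface at z = 0. Lengths are in m, angles in rad, forces in N, time in s.
With the tool pointing down it reaches from about 0.375 to 0.9 m from the base axis. Payload 3.1 kg.
Tool frame: the origin (TCP) lies midway between the tips of the shut fingers; the grasp point (between the pads) lies behind it (manip.grip_point_offset is the z of the grasp point in the tool frame, in m); z points along the fingers, y is the direction in which the jaws open and shut (so a half turn about z gives the same grasp; the last joint's range is limited). The gripper opens to 85 mm and grips with 20 to 120 N. Pads are 22 mm wide; open, the fingers measure 114 mm over their backs; the gripper's body (76 mm by 85 mm) begins 54 mm behind the grasp point. The pads swing forward as they close: fully open they stand 13 mm farther back than shut.
Start: joints at [1.03, 0.527, 1.433, -0, 1.181, -0.178], TCP at [0.221, 0.585, 0.231] pointing down, gripper open.
Joint ranges: [-3.08, 3.08], [-0.75, 2.2], [0.22, 2.44], [-1.43, 4.57], [0, 2.65], [-2.85, 2.85]. Speed limits (rad/s): [2.79, 2.79, 3.14, 3.14, 3.14, 3.14].

## Interface

Orientations are given as a rotation vector (axis times angle).
In Python, from rig import manip, imaging, ticket gives the robot as it stands.
- The arm moves only by the tool apply_moves, never from a script. Its argument "increments" is one flat list of numbers, 7 for each row, row after row: the shift along the tool's x, y, z in m, then the turn, a rotation vector about the tool's x, y, z in degrees, then the gripper's target within -1 to 1 (shut at 1, half-way at 0, fully open at -1). A call has 1 to 20 rows; each row shifts and turns the commanded pose from where the row before left it, along the tool's axes as they then stand; what a row does not reach is not made up. A row lasts 1/10 s, in which the tool goes at most 50 mm and 8.59 degrees, less where a joint would pass 70% of its speed; a pose out of reach is approached as far as the arm can. A call is refused whole if a number of a shift passes 0.05 or a number of a turn 8.59, either way. A call with a gripper value outside its range is refused whole. The fingers move at their own pace and stop on an object; "grip_force" is the grip in N (left out, the last holds). Time passes only in rows, so rows that do not move let the fingers close. It gives the time, the measured TCP pose, the force and the opening at its end, in the units of the state.
- manip.read_state(): the state, without advancing time (a new reading comes with each control period).
- imaging.get_image(name): name is "scene" or "top"; returns a dict with "color" (384x512x3 uint8, blue, green, red), "camera_matrix" (3x3 intrinsics, pixels), "extrinsics" (4x4, takes a point from world to camera coordinates). Camera axes: x right, y down, z forward; pixel columns grow to the right and rows downward; lengths in m; the calibration is good to about 2 mm. A picture is of the moment at which its call begins. There is no depth.
- ticket.sign_off(): hands the job in, once; it reports no verdict.
The state is a dict: "time_s": time; "joint_positions": joint angles; "joint_vel": joint speeds; "effort": joint torques, N m; "ee_pos": TCP position; "orientation": TCP orientation; "ft_force": force on the tool from outside, world axes, zero at the start; "wrist_torque": the same for the moment, N m; "width": finger opening in m.
Only numpy, scipy, OpenCV 4.12 (cv2) and the standard library are available. Lean on these libraries where they do the work, as an engineer would, in place of code of your own. Each camera call takes 0.05 s, during which the arm holds its last target. There are 200 camera calls.

## Task

We are closing the market stall: pack the three cream jars from the display ledge into the carrying tray in the same order, counted from the orange end of each: the jar nearest the ledge's orange end goes against the tray's orange end, the next beside it, and so on, all kept upright. Then stand the wooden wedge in the gap left at the other end of the tray, its sloping face towards the jars, and press it down firmly until the row is locked tight, and let go.

Things in the scene. Friction and masses are not known exactly. Their poses are not given: they have to be found in the camera images.
- jar_coral: Cream jar, 0.13-0.25 kg: square coral red glass base 50 x 50 mm, 44 mm high, round white lid on it 34 mm across, 34 mm high (78 mm in all), coral red dot on top. Origin: centre of underside; z up, x, y along the base sides. Grip across the lid, fingers closing across the row (rack x): neighbours stand close along it. Glass slides easily; quarter turns do not matter.
- jar_teal: Cream jar, 0.13-0.25 kg: square teal glass base 50 x 50 mm, 44 mm high, round white lid on it 34 mm across, 34 mm high (78 mm in all), teal dot on top. Origin: centre of underside; z up, x, y along the base sides. Grip across the lid, fingers closing across the row (rack x): neighbours stand close along it. Glass slides easily; quarter turns do not matter.
- jar_lemon: Cream jar, 0.13-0.25 kg: square lemon yellow glass base 50 x 50 mm, 44 mm high, round white lid on it 34 mm across, 34 mm high (78 mm in all), lemon yellow dot on top. Origin: centre of underside; z up, x, y along the base sides. Grip across the lid, fingers closing across the row (rack x): neighbours stand close along it. Glass slides easily; quarter turns do not matter.
- tag_coral: Fixed price plate, flat white tile 22 x 40 x 6 mm with a coral red field, on the ledge 50 mm in front of where the coral red jar stands at the start: it stays and so records the starting order. Origin: centre of its underside; x, y along its sides.
- tag_teal: Fixed price plate, flat white tile 22 x 40 x 6 mm with a teal field, on the ledge 50 mm in front of where the teal jar stands at the start: it stays and so records the starting order. Origin: centre of its underside; x, y along its sides.
- tag_lemon: Fixed price plate, flat white tile 22 x 40 x 6 mm with a lemon yellow field, on the ledge 50 mm in front of where the lemon yellow jar stands at the start: it stays and so records the starting order. Origin: centre of its underside; x, y along its sides.
- ledge: Fixed display ledge, light wood, 116 x 212 mm (x -70 to +46). Origin: on the underside, z up, y along the row towards the orange end strip (the -y strip is plain). Jars stand 30 mm above the table in three bays at y +64, 0, -64, x about +10 mm, parted by lips 8 mm high. End strips and the lip behind the jars (x 43) reach 46 mm above the table; price plates in front (x about -40).
- tray: Fixed carrying tray, dark wood: open trough, inside 64 (x) by 175 mm (y -87.5 to +87.5), walls 8 mm. Origin: underside centre, z up. Floor 8 mm above table; side walls to 34 mm, orange -y end wall to 52, plain +y end wall to 68. Jars tight against the orange end have centres at y -62.5, -12.5, +37.5 and leave a 25 mm gap at +y; slack under 10 mm in all between jars is closed by the wedge.
- wedge: Wood wedge 95 mm high, 40 wide (x), upright in a pale holder 34 mm high, foot 4 over table. Origin: foot level, mid block; z up. Back face y +14.5; foot 8 mm thick (y 6.5 to 14.5); -y face slopes out to y -14.5 at 47 up; block 29 x 40 above: grip across x. In the tray: axes as the tray's, back on the +y wall (tray y 73 mm), slope on the last jar's base; tight with foot 6 mm over floor. Push 5-15 N.
Things that resemble listed ones, but are neither listed nor needed, are in the scene too. Leave any green or purple look-alike of the tray alone.

How it is judged:
By the outcome, as a careful person would: the job done as asked, in the order asked, and still so for the second after the job is handed in, with the robot touching nothing.
It also fails if it takes over 99 s, if anything falls off the work surface, if the arm or the gripper's body presses on something with over 40 N, if the wrist force passes 120 N, or if a joint passes its speed limit or range.

## Working session

There is one attempt and no reset: what is moved stays moved. The work goes in short steps, Python scripts to look and compute and a tool call to move; the robot and the scene stay as the last step left them, time stands still between calls to the robot, and variables do not carry over. Pictures are saved under pics/ and viewed, about 12 in all and at most 16, crops included, and the job is handed in when it is done.

Besides the shell and the picture viewer there is one more tool, called after ">>>" by a JSON object that holds its "method" and its "body", one argument or row to a line. apply_moves: Moves the arm, as the interface text tells. Its arguments: {"type":"object","properties":{"increments":{"type":"array","items":{"type":"number"}},"grip_force":{"type":"number"}},"required":["increments"]}

```bash
ls; mkdir -p pics; python3 - <<'E'
from rig import manip, imaging
import cv2,numpy as np,pickle
d={}
for n in("scene","top"):
    r=imaging.get_image(n);d[n]=r;cv2.imwrite(f"pics/{n}0.png",cv2.resize(r["color"],(800,600)))
    print(n,np.array(r["camera_matrix"]).round(1).tolist(),np.array(r["extrinsics"]).round(3).tolist())
pickle.dump(d,open("d0.pkl","wb"))
print(manip.read_state(),manip.grip_point_offset)
E
```

```text
pics
scene [[439.2, 0.0, 257.9], [0.0, 439.2, 197.0], [0.0, 0.0, 1.0]] [[0.708, 0.707, -0.012, -0.332], [0.415, -0.429, -0.802, -0.162], [-0.572, 0.563, -0.597, 1.2], [0.0, 0.0, 0.0, 1.0]]
top [[383.3, 0.0, 249.1], [0.0, 383.3, 199.0], [0.0, 0.0, 1.0]] [[0.063, -0.998, 0.007, -0.027], [-0.977, -0.063, -0.202, 0.474], [0.202, 0.006, -0.979, 0.747], [0.0, 0.0, 0.0, 1.0]]
{'time_s': 0.1, 'joint_positions': array([ 1.03053489e+00,  5.28362460e-01,  1.43377209e+00, -7.08512496e-06,
        1.18140030e+00, -1.78491651e-01]), 'joint_vel': array([-1.83570069e-03, -3.18022895e-03, -2.38654725e-03, -2.35830640e-04,
       -2.05642972e-04, -9.09145014e-05]), 'effort': array([ 1.36483877e-04, -4.43303633e+01, -1.78585607e+01, -2.69585444e-04,
        3.83960840e-03,  9.11924786e-06]), 'ee_pos': array([0.2208404 , 0.58399754, 0.23043873]), 'orientation': array([-5.65046650e-01, -3.08967082e+00,  2.85890241e-03]), 'ft_force': array([-0.7520021 ,  0.53287291, -0.63755809]), 'wrist_torque': array([-0.02065634,  0.00227192,  0.02784252]), 'width': 0.08539255496251248} -0.0187
```

View pics/top0.png

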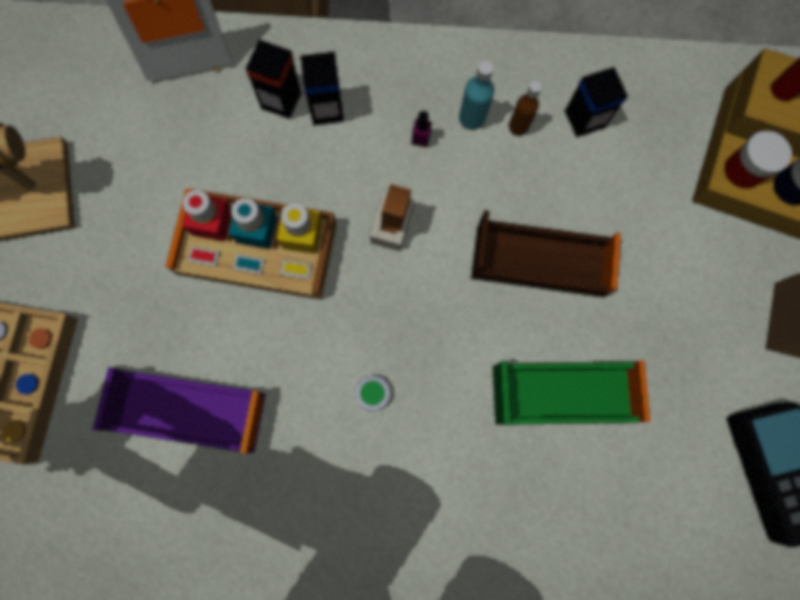

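View pics/scene0.png

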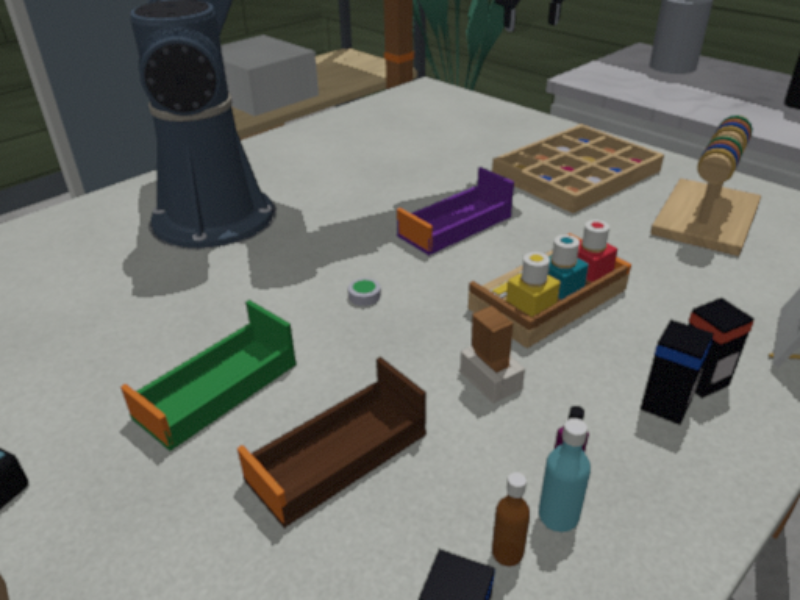

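```bash
cat > h.py <<'E'
import numpy as np,cv2,pickle
from rig import manip,imaging
def ray(r,u,v):
    E=np.array(r["extrinsics"]);K=np.array(r["camera_matrix"])
    d=E[:3,:3].T@np.linalg.solve(K,[u,v,1.]);return -E[:3,:3].T@E[:3,3],d
def plane(r,u,v,z):
    c,d=ray(r,u,v);return (c+d*(z-c[2])/d[2])
def tri(ra,pa,rb,pb):
    A=[];b=[]
    for r,p in((ra,pa),(rb,pb)):
        c,d=ray(r,*p);d/=np.linalg.norm(d);P=np.eye(3)-np.outer(d,d);A.append(P);b.append(P@c)
    return np.linalg.lstsq(np.vstack(A),np.hstack(b),rcond=None)[0]
def comps(r,lo,hi,amin=8):
    hsv=cv2.cvtColor(r["color"],cv2.COLOR_BGR2HSV);m=cv2.inRange(hsv,np.array(lo),np.array(hi))
    n,l,s,c=cv2.connectedComponentsWithStats(m)
    return [(c[i].round(1).tolist(),s[i].tolist()) for i in range(1,n) if s[i][4]>=amin],m
E
python3 - <<'E'
from h import *
d=pickle.load(open("d0.pkl","rb"));T=d["top"]["color"];S=d["scene"]["color"]
for n in("top","scene"):
    for k,lo,hi in(("red",(172,120,60),(180,255,255)),("red0",(0,180,120),(6,255,255)),("teal",(85,120,50),(100,255,255)),("lem",(22,140,80),(32,255,255)),("org",(7,190,120),(16,255,255))):
        print(n,k,comps(d[n],lo,hi,12)[0])
f=lambda im,a,b,c,e,s:cv2.resize(im[c:e,a:b],None,fx=s,fy=s,interpolation=cv2.INTER_CUBIC)
o=np.zeros((590,780,3),np.uint8)
a=f(T,100,410,110,200,2.5);o[:a.shape[0],:a.shape[1]]=a
a=f(S,290,345,190,260,5);o[230:230+350,:275]=a
a=f(S,150,285,225,340,3);o[230:575,290:290+405]=a
cv2.imwrite("pics/c1.png",o)
E
```

```text
top red [([124.7, 128.6], [121, 125, 8, 8, 44]), ([132.8, 141.9], [118, 127, 27, 25, 239]), ([129.5, 163.1], [123, 160, 14, 7, 75])]
top red0 []
top teal [([304.3, 65.5], [295, 51, 20, 30, 415]), ([156.0, 134.0], [153, 131, 7, 7, 37]), ([169.8, 133.9], [166, 132, 8, 7, 23]), ([158.8, 148.2], [147, 141, 24, 13, 171]), ([158.5, 168.3], [152, 165, 14, 7, 65]), ([498.9, 281.6], [482, 262, 30, 42, 959])]
top lem [([187.9, 137.1], [185, 134, 7, 7, 39]), ([191.1, 148.8], [177, 134, 27, 24, 282]), ([186.9, 158.9], [180, 157, 16, 4, 18]), ([188.7, 171.3], [182, 168, 14, 7, 75])]
top org [([112.3, 152.7], [107, 135, 11, 36, 103]), ([393.6, 166.7], [392, 150, 4, 35, 83]), ([411.7, 249.8], [409, 232, 6, 37, 86]), ([159.3, 270.2], [155, 251, 10, 39, 103])]
scene red [([381.8, 143.8], [379, 143, 7, 3, 16]), ([382.6, 167.1], [370, 156, 25, 24, 323])]
scene red0 []
scene teal [([362.2, 153.2], [359, 152, 7, 3, 16]), ([364.5, 177.3], [351, 166, 25, 25, 328])]
scene lem [([342.8, 164.9], [340, 164, 7, 3, 18]), ([339.0, 188.2], [316, 176, 42, 26, 611])]
scene org [([264.8, 139.8], [255, 134, 21, 12, 40]), ([91.6, 257.7], [79, 247, 26, 22, 133]), ([165.0, 300.3], [153, 286, 29, 32, 118])]
```

View pics/c1.png

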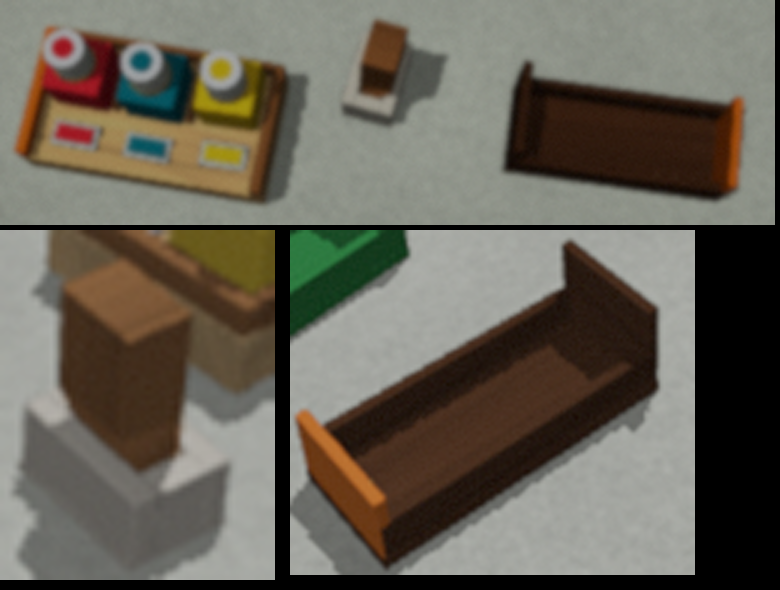

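```bash
python3 - <<'E'
from h import *
d=pickle.load(open("d0.pkl","rb"));T=d["top"];S=d["scene"]
np.set_printoptions(precision=4,suppress=True)
for n,a,b in(("coral",(124.7,128.6),(381.8,143.8)),("teal",(156,134),(362.2,153.2)),("lemon",(187.9,137.1),(342.8,164.9))):
    print(n,tri(T,a,S,b),plane(T,*a,.108)[:2],plane(S,*b,.108)[:2])
tg=[plane(T,*p,.036)[:2] for p in((129.5,163.1),(158.5,168.3),(188.7,171.3))];print(np.array(tg))
v=tg[0]-tg[2];print("ledge yaw",np.degrees(np.arctan2(-v[0],v[1])))
ct=lambda x,y:(100+x/2.5,110+y/2.5);cw=lambda x,y:(290+x/5,190+(y-230)/5);cs=lambda x,y:(150+(x-290)/3,225+(y-230)/3)
print("wedge S");w=np.array([plane(S,*cw(*p),.099)[:2] for p in((65,295),(120,262),(190,318),(130,343))]);print(w,w.mean(0))
print("wedge T");w=np.array([plane(T,*ct(*p),.099)[:2] for p in((375,22),(408,32),(396,70),(362,60))]);print(w,w.mean(0))
print("orange S",[plane(S,*cs(*p),.052)[:2] for p in((303,414),(385,502))])
print("plain S",[plane(S,*cs(*p),.068)[:2] for p in((568,243),(655,309))])
print("orange T",[plane(T,*ct(*p),.052)[:2] for p in((741,98),(733,187))])
print("plain T",[plane(T,*ct(*p),.068)[:2] for p in((530,64),(515,150))])
print("cams",ray(T,0,0)[0],ray(S,0,0)[0])
# top intensity profiles of tray/wedge
hsv=cv2.cvtColor(T["color"],cv2.COLOR_BGR2HSV)
m=comps(T,(7,150,100),(18,255,255))[1]; ys,xs=np.nonzero(m[145:190,385:405]); print("orange px",[(y+145,(xs[ys==y]+385).tolist()) for y in range(0,45,4)])
E
```

```text
coral [0.5893 0.2593 0.1066] [0.5887 0.2588] [0.5905 0.257 ]
teal [0.5819 0.1959 0.1074] [0.5815 0.1955] [0.5825 0.1954]
lemon [0.5796 0.1321 0.107 ] [0.5792 0.1319] [0.5805 0.1308]
[[0.5389 0.2645]
 [0.5314 0.2012]
 [0.529  0.1361]]
ledge yaw -4.401291216141423
wedge S
[[ 0.5972 -0.0108]
 [ 0.5988  0.0186]
 [ 0.6378  0.0098]
 [ 0.6315 -0.0161]] [0.6163 0.0004]
wedge T
[[ 0.6299  0.0117]
 [ 0.623  -0.0155]
 [ 0.59   -0.0077]
 [ 0.5966  0.0201]] [0.6099 0.0021]
orange S [array([ 0.5306, -0.2936]), array([ 0.6081, -0.2981])]
plain S [array([ 0.5449, -0.1126]), array([ 0.6208, -0.1174])]
orange T [array([ 0.602 , -0.3029]), array([ 0.5234, -0.2951])]
plain T [array([ 0.6144, -0.1199]), array([ 0.5388, -0.1098])]
cams [ 0.3132 -0.0015  0.8277] [ 0.9886 -0.5097  0.5817]
orange px [(145, []), (149, []), (153, [393, 394, 395, 396]), (157, [393, 394, 395, 396]), (161, [393, 394, 395]), (165, [392, 393, 394, 395]), (169, [392, 393, 394, 395]), (173, [392, 393, 394, 395]), (177, [391, 392, 393, 394]), (181, [391, 392, 393, 394]), (185, []), (189, [])]
```

```bash
python3 - <<'E'
from h import *
d=pickle.load(open("d0.pkl","rb"));T=d["top"];S=d["scene"]
np.set_printoptions(precision=4,suppress=True)
def prof(r,u,a,b):
    g=cv2.cvtColor(r["color"],cv2.COLOR_BGR2HSV)[...,1].astype(float)[a:b,u];return a,g
def edges(r,u,a,b,th):
    a,g=prof(r,u,a,b);k=np.nonzero(g>th)[0];i,j=k[0],k[-1]
    e0=i-1+(th-g[i-1])/(g[i]-g[i-1]) if i else 0; e1=j+(g[j]-th)/(g[j]-g[j+1]) if j+1<len(g) else len(g)-1
    return a+e0,a+e1
print("sat profile",prof(T,350,135,200)[1].astype(int).tolist())
print("sat profile S",prof(S,215,225,340)[1].astype(int).tolist())
for u in(325,340,355,370,380):
    e=edges(T,u,135,200,90);print("T",e,plane(T,u,e[0],.034)[:2],plane(T,u,e[1],0)[:2])
for u in(190,200,210,220,230):
    e=edges(S,u,232,335,90);print("S",e,plane(S,u,e[0],.034)[:2],plane(S,u,e[1],0)[:2])
for n,r,b in(("T",T,(228,110,270,160)),("S",S,(298,190,334,290))):
    h=cv2.cvtColor(r["color"],cv2.COLOR_BGR2HSV)
    c=r["color"][b[1]:b[3],b[0]:b[2]];print(n);
    hh=h[b[1]:b[3],b[0]:b[2]]
    print("V",np.where(hh[...,1]>110,hh[...,2],0)[6:50:1,2:38].tolist()[:34] if n=="T" else np.where(hh[...,1]>90,hh[...,2],0)[4:30:2].tolist())
E
```

```text
sat profile [18, 16, 18, 16, 18, 18, 17, 19, 17, 18, 23, 57, 127, 179, 183, 174, 188, 208, 177, 184, 177, 183, 175, 178, 183, 178, 177, 173, 172, 179, 175, 195, 177, 194, 179, 170, 187, 176, 177, 191, 181, 184, 163, 187, 177, 178, 177, 166, 128, 43, 20, 20, 18, 21, 19, 16, 16, 19, 17, 17, 16, 17, 18, 16, 17]
sat profile S [8, 8, 8, 8, 8, 6, 9, 9, 8, 8, 8, 6, 9, 8, 8, 8, 8, 8, 9, 9, 8, 8, 8, 8, 8, 8, 8, 8, 9, 9, 9, 9, 10, 25, 81, 141, 150, 138, 135, 139, 147, 155, 139, 179, 151, 156, 143, 131, 149, 152, 137, 140, 145, 143, 143, 146, 146, 152, 149, 147, 139, 155, 139, 155, 149, 162, 146, 144, 150, 142, 146, 150, 147, 150, 139, 145, 136, 158, 138, 143, 147, 188, 120, 140, 176, 147, 159, 153, 156, 138, 47, 19, 10, 10, 7, 9, 9, 9, 9, 8, 8, 6, 9, 8, 9, 8, 9, 8, 8, 11, 8, 9, 8, 9, 8]
T (np.float64(143.26315789473685), np.float64(179.87719298245614)) [ 0.6121 -0.1541] [ 0.5389 -0.1626]
T (np.float64(145.2159090909091), np.float64(182.09859154929578)) [ 0.6098 -0.1869] [ 0.5359 -0.1962]
T (np.float64(147.3013698630137), np.float64(184.01666666666665)) [ 0.6072 -0.2197] [ 0.5337 -0.2296]
T (np
[... 6194 characters left out ...]
, 0, 0, 0, 68, 68, 67, 67, 65, 65, 65, 64, 65, 77, 95, 109, 119, 122, 124, 120, 109, 93, 80, 72, 65, 66, 66, 64, 69, 85, 92, 95, 98, 96, 94], [0, 0, 0, 0, 0, 69, 65, 68, 66, 65, 62, 65, 62, 62, 60, 59, 71, 93, 95, 77, 69, 65, 66, 63, 65, 66, 66, 63, 65, 72, 84, 92, 92, 96, 96, 95], [0, 0, 0, 0, 0, 67, 68, 67, 64, 65, 63, 65, 65, 63, 62, 58, 63, 65, 65, 65, 65, 66, 64, 65, 65, 67, 67, 67, 66, 73, 88, 91, 92, 93, 96, 96], [0, 0, 0, 0, 78, 67, 64, 66, 66, 64, 62, 64, 63, 62, 60, 61, 65, 63, 67, 66, 66, 66, 64, 65, 64, 67, 66, 65, 65, 0, 0, 92, 91, 92, 94, 97], [0, 0, 0, 0, 73, 65, 66, 66, 66, 63, 63, 62, 63, 63, 60, 64, 66, 64, 67, 66, 65, 65, 64, 65, 67, 65, 67, 65, 66, 0, 0, 0, 0, 0, 93, 95]]
```

>>> {"method": "apply_moves", "body": {
  "increments": [0, 0, 0, 0, 0, 8.2, -1, 0, 0, 0, 0, 0, 8.2, -1, 0, 0, 0, 0, 0, 8.2, -1, 0, 0, 0, 0, 0, 8.2, -1, 0, 0, 0, 0, 0, 8.2, -1, 0, 0, 0, 0, 0, 8.2, -1, 0, 0, 0, 0, 0, 8.2, -1, 0, 0, 0, 0, 0, 8.2, -1, 0, 0, 0, 0, 0, 8.0, -1, 0, 0, 0, 0, 0, 0, -1],
  "grip_force": 40
}}

```text
time_s: 1.1
ee_pos: [0.221, 0.5842, 0.2308]
orientation: [2.303, 2.136, -0.002]
ft_force: [-0.7, -1.3, -0.9]
width: 0.0856
```

>>> {"method": "apply_moves", "body": {
  "increments": [-0.0247, 0.0327, 0, 0, 0, 0, -1, -0.0247, 0.0327, 0, 0, 0, 0, -1, -0.0247, 0.0327, 0, 0, 0, 0, -1, -0.0247, 0.0327, 0, 0, 0, 0, -1, -0.0247, 0.0327, 0, 0, 0, 0, -1, -0.0247, 0.0327, 0, 0, 0, 0, -1, -0.0247, 0.0327, 0, 0, 0, 0, -1, -0.0247, 0.0327, 0, 0, 0, 0, -1, -0.0247, 0.0327, 0, 0, 0, 0, -1, -0.0247, 0.0327, 0, 0, 0, 0, -1, -0.0247, 0.0327, 0, 0, 0, 0, -1, -0.0247, 0.0327, 0, 0, 0, 0, -1, 0, 0, 0, 0, 0, 0, -1, 0, 0, 0, 0, 0, 0, -1]
}}

```text
time_s: 2.5
ee_pos: [0.5903, 0.2585, 0.2307]
orientation: [-2.303, -2.135, 0.001]
ft_force: [-0.2, -0.0, -0.4]
width: 0.0851
```

```bash
cat >> h.py <<'E'
from scipy.spatial.transform import Rotation as Ro
def need(p,yaw):
    "tool-axes shift and turn to put TCP at p with tool y at yaw deg, pointing down"
    s=manip.read_state();R=Ro.from_rotvec(s["orientation"])
    y=np.array([np.cos(np.radians(yaw)),np.sin(np.radians(yaw)),0]);z=np.array([0,0,-1.]);G=Ro.from_matrix(np.c_[np.cross(y,z),y,z])
    print("t",round(s["time_s"],2),"pos",s["ee_pos"].round(4),"w",round(s["width"],4),"F",s["ft_force"].round(2),
     "| shift",R.inv().apply(np.array(p)-s["ee_pos"]).round(4),"turn",np.degrees((R.inv()*G).as_rotvec()).round(2))
C=np.array([.5725,-.205]);TY=-4.4
def tray(x,y,z):
    a=np.radians(TY);return np.r_[C+[np.cos(a)*x-np.sin(a)*y,np.sin(a)*x+np.cos(a)*y],z]
E
python3 -c "
from h import *
need((.589,.2585,.077),-4.4)"
```

```text
t 2.5 pos [0.5903 0.2585 0.2307] w 0.0851 F [-0.21 -0.05 -0.39] | shift [-1.000e-04 -1.100e-03  1.537e-01] turn [-0.08 -0.    0.07]
```

>>> {"method": "apply_moves", "body": {
  "increments": [0, -0.001, 0.025, 0, 0, 0, -1, 0, 0, 0.025, 0, 0, 0, -1, 0, 0, 0.025, 0, 0, 0, -1, 0, 0, 0.025, 0, 0, 0, -1, 0, 0, 0.02, 0, 0, 0, -1, 0, 0, 0.015, 0, 0, 0, -1, 0, 0, 0.012, 0, 0, 0, -1, 0, 0, 0.006, 0, 0, 0, -1, 0, 0, 0, 0, 0, 0, -1, 0, 0, 0, 0, 0, 0, -0.5, 0, 0, 0, 0, 0, 0, 0, 0, 0, 0, 0, 0, 0, 1, 0, 0, 0, 0, 0, 0, 1, 0, 0, 0, 0, 0, 0, 1, 0, 0, 0, 0, 0, 0, 1, 0, 0, 0, 0, 0, 0, 1],
  "grip_force": 40
}}

```text
time_s: 4.1
ee_pos: [0.5895, 0.2595, 0.0792]
orientation: [2.303, 2.135, 0.002]
ft_force: [-1.1, -1.4, 5.6]
width: 0.0333
```

>>> {"method": "apply_moves", "body": {
  "increments": [0, 0, -0.005, 0, 0, 0, 1, 0, 0, -0.015, 0, 0, 0, 1, 0, 0, -0.02, 0, 0, 0, 1, 0, 0, -0.02, 0, 0, 0, 1, 0, 0, -0.02, 0, 0, 0, 1, 0, 0, -0.02, 0, 0, 0, 1, 0, 0, -0.02, 0, 0, 0, 1, 0, 0, 0, 0, 0, 0, 1]
}}

```text
time_s: 4.9
ee_pos: [0.5911, 0.2601, 0.2021]
orientation: [2.301, 2.134, 0.01]
ft_force: [0.3, -0.5, -1.4]
width: 0.0332
```

```bash
python3 -c "
from h import *
need(tray(0,-60.5e-3,.20),-4.4)
o=[cv2.resize(imaging.get_image(n)['color'],(400,300)) for n in('top','scene')]
cv2.imwrite('pics/g1.png',np.hstack(o))"
```

```text
t 4.9 pos [0.5911 0.2601 0.2021] w 0.0332 F [ 0.34 -0.5  -1.42] | shift [-0.5256  0.0164  0.0009] turn [ 0.39 -0.13  0.08]
```

View pics/g1.png

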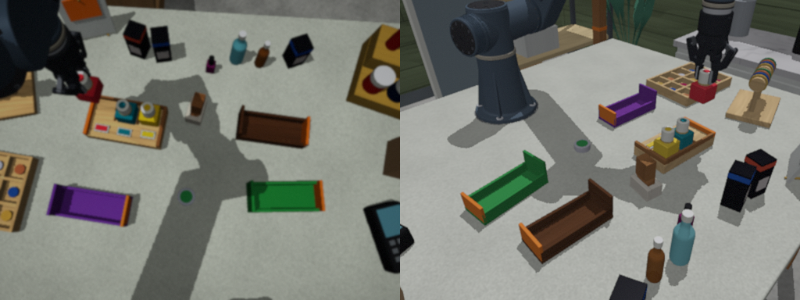

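>>> {"method": "apply_moves", "body": {
  "increments": [-0.015, 0.001, 0, 0, 0, 0, 1, -0.03, 0.001, 0, 0, 0, 0, 1, -0.034, 0.001, 0, 0, 0, 0, 1, -0.034, 0.001, 0, 0, 0, 0, 1, -0.034, 0.001, 0, 0, 0, 0, 1, -0.034, 0.001, 0, 0, 0, 0, 1, -0.034, 0.001, 0, 0, 0, 0, 1, -0.034, 0.001, 0, 0, 0, 0, 1, -0.034, 0.001, 0, 0, 0, 0, 1, -0.034, 0.001, 0, 0, 0, 0, 1, -0.034, 0.001, 0, 0, 0, 0, 1, -0.034, 0.001, 0, 0, 0, 0, 1, -0.034, 0.001, 0, 0, 0, 0, 1, -0.034, 0.001, 0, 0, 0, 0, 1, -0.034, 0.001, 0, 0, 0, 0, 1, -0.025, 0.001, 0, 0, 0, 0, 1, -0.0136, 0, 0, 0, 0, 0, 1, 0, 0, 0, 0, 0, 0, 1, 0, 0, 0, 0, 0, 0, 1]
}}

```text
time_s: 6.9
ee_pos: [0.5645, -0.2649, 0.1975]
orientation: [-2.302, -2.134, -0.0]
ft_force: [-0.5, -0.9, -1.6]
width: 0.033
```

```bash
python3 -c "
from h import *
need(tray(0,-60.5e-3,.11),-4.4)
T=imaging.get_image('top');S=imaging.get_image('scene')
import pickle;pickle.dump((T,S),open('d1.pkl','wb'))
a=cv2.resize(T['color'][125:215,300:420],(400,300),interpolation=2);b=cv2.resize(S['color'][210:345,130:310],(400,300),interpolation=2)
cv2.imwrite('pics/g2.png',np.hstack([a,b]))"
```

```text
t 6.9 pos [ 0.5645 -0.2649  0.1975] w 0.033 F [-0.46 -0.88 -1.57] | shift [-0.0003  0.0036  0.0875] turn [-0.12 -0.11  0.05]
```

View pics/g2.png

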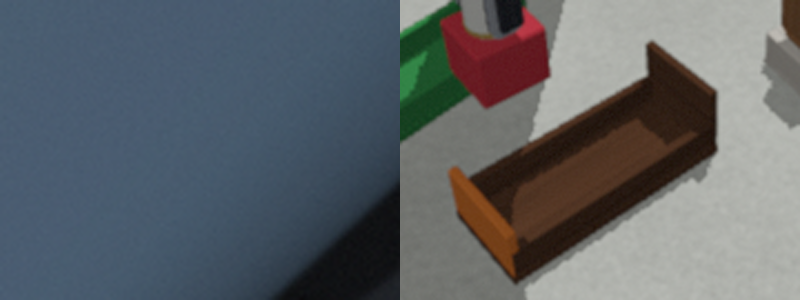

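>>> {"method": "apply_moves", "body": {
  "increments": [0, 0.002, 0.022, 0, 0, 0, 1, 0, 0.0016, 0.022, 0, 0, 0, 1, 0, 0, 0.022, 0, 0, 0, 1, 0, 0, 0.015, 0, 0, 0, 1, 0, 0, 0.0045, 0, 0, 0, 1, 0, 0, 0, 0, 0, 0, 1, 0, 0, 0, 0, 0, 0, 1]
}}

```text
time_s: 7.7
ee_pos: [0.5697, -0.2663, 0.1138]
orientation: [2.302, 2.135, 0.001]
ft_force: [0.3, -0.3, -2.1]
width: 0.0331
```

```bash
python3 -c "
from h import *
need(tray(0,-60.5e-3,.058),-4.4)
S=imaging.get_image('scene')
import pickle;pickle.dump(S,open('d2.pkl','wb'))
b=cv2.resize(S['color'][210:345,130:310],(720,540),interpolation=2)
cv2.imwrite('pics/g3.png',b)"
```

```text
t 7.7 pos [ 0.5697 -0.2663  0.1138] w 0.0331 F [ 0.33 -0.29 -2.06] | shift [ 0.0009 -0.002   0.0557] turn [0.09 0.05 0.09]
```

View pics/g3.png

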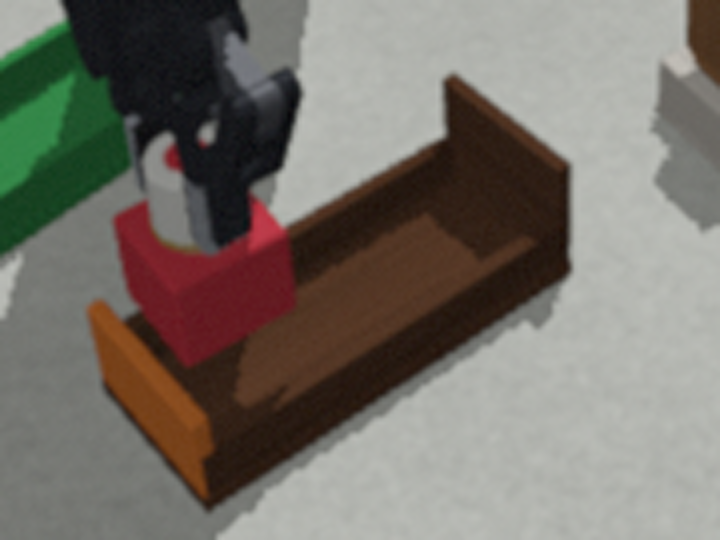

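```bash
python3 -c "
from h import *
S=pickle.load(open('d2.pkl','rb'));a=np.radians(TY);R=np.array([[np.cos(a),-np.sin(a)],[np.sin(a),np.cos(a)]])
f=lambda x,y,z:((R.T@(plane(S,130+(x+.5)/4-.5,210+(y+.5)/4-.5,z)[:2]-C))*1e3).round(1)
print('jar',f(190,362,.0646),f(295,303,.0646),f(295,240,.1086),f(118,220,.1086),f(183,290,.1086))
print('orange top outer/inner corner',f(203,436,.052),f(212,425,.052),f(92,308,.052),f(100,300,.052))
print('plain top',f(565,172,.068),f(570,165,.068),f(446,80,.068),f(453,75,.068),'bottoms',f(209,505,0),f(570,272,0),f(103,388,0))
need(tray(0,-60.5e-3,.058),-4.4)
"
```

```text
jar [ 23.1 -83.9] [ 25.1 -37.3] [ 34.9 -39.5] [-17.6 -83.6] [ 28.6 -84. ]
orange top outer/inner corner [ 46.  -94.5] [ 43.9 -89.2] [-36.2 -94. ] [-37.8 -89.4]
plain top [42.9 87.9] [41.1 92.3] [-35.8  87.5] [-36.4  91.9] bottoms [ 37.  -93.2] [39.3 94.6] [-40.9 -95.2]
t 7.75 pos [ 0.5698 -0.2665  0.114 ] w 0.033 F [-0.1  -0.96 -1.55] | shift [ 0.0011 -0.0021  0.056 ] turn [0.12 0.07 0.08]
```

```bash
cat >> h.py <<'E'
def proj(r,p):
    q=np.array(r["extrinsics"])[:3]@np.r_[p,1.];q=np.array(r["camera_matrix"])@q;return q[:2]/q[2]
E
python3 -c "
from h import *
S=pickle.load(open('d2.pkl','rb'))
g=S['color'][210:345,130:310].copy();g=cv2.resize(g,(720,540),interpolation=2)
P=lambda x,y,z:tuple(((proj(S,tray(x,y,z))-[130,210]+.5)*4-.5).round().astype(int))
for z in(.0646,.1086):
  print(z,[tuple(map(int,P(x/1e3,(y-61.5)/1e3,z))) for x,y in((-23,-25),(27,-25),(27,25))])
m=comps(S,(170,110,30),(180,255,255))[1][210:345,130:310];c=max(cv2.findContours(m,0,2)[0],key=cv2.contourArea)
print(((cv2.approxPolyDP(c,2,True)[:,0]+.5)*4).astype(int).tolist())
"
```

```text
0.0646 [(121, 296), (190, 372), (300, 305)]
0.1086 [(104, 216), (175, 291), (290, 224)]
[[254, 198], [250, 230], [214, 258], [162, 250], [146, 230], [146, 206], [118, 218], [130, 290], [186, 362], [290, 306], [286, 234]]
```

>>> {"method": "apply_moves", "body": {
  "increments": [0.0005, -0.001, 0.015, 0, 0, 0, 1, 0.0005, -0.001, 0.014, 0, 0, 0, 1, 0, 0, 0.01, 0, 0, 0, 1, 0, 0, 0.007, 0, 0, 0, 1, 0, 0, 0.004, 0, 0, 0, 1, 0, 0, 0.003, 0, 0, 0, 1, 0, 0, 0, 0, 0, 0, 1, 0, 0, 0, 0, 0, 0, 1]
}}

```text
time_s: 8.55
ee_pos: [0.5673, -0.2652, 0.0601]
orientation: [2.303, 2.136, 0.0]
ft_force: [0.2, 0.1, -1.3]
width: 0.0331
```

```bash
python3 -c "
from h import *
need(tray(0,-60.5e-3,.058),-4.4)"
```

```text
t 8.55 pos [ 0.5673 -0.2652  0.0601] w 0.0331 F [ 0.18  0.14 -1.29] | shift [-0.0001  0.0005  0.0021] turn [0.03 0.02 0.07]
```

>>> {"method": "apply_moves", "body": {
  "increments": [0, 0, 0.001, 0, 0, 0, 1, 0, 0, 0.001, 0, 0, 0, 1, 0, 0, 0.001, 0, 0, 0, 1, 0, 0, 0, 0, 0, 0, 1, 0, 0, 0, 0, 0, 0, 1]
}}

```text
time_s: 9.05
ee_pos: [0.5672, -0.2651, 0.0572]
orientation: [2.303, 2.136, 0.0]
ft_force: [-0.8, 0.1, 0.7]
width: 0.0334
```

>>> {"method": "apply_moves", "body": {
  "increments": [-0.001, 0, 0, 0, 0, 0, 1, -0.001, 0, 0, 0, 0, 0, 1, 0, 0, 0, 0, 0, 0, 1]
}}

```text
time_s: 9.35
ee_pos: [0.5671, -0.2669, 0.0572]
orientation: [2.304, 2.136, 0.001]
ft_force: [-0.6, 1.1, 2.5]
width: 0.0326
```

>>> {"method": "apply_moves", "body": {
  "increments": [-0.001, 0, 0, 0, 0, 0, 1, -0.001, 0, 0, 0, 0, 0, 1, 0, 0, 0, 0, 0, 0, 1]
}}

```text
time_s: 9.65
ee_pos: [0.567, -0.2672, 0.0572]
orientation: [-2.303, -2.135, -0.003]
ft_force: [0.7, 6.6, 5.6]
width: 0.0331
```

>>> {"method": "apply_moves", "body": {
  "increments": [0.001, 0, 0, 0, 0, 0, 0.2, 0, 0, 0, 0, 0, 0, -1, 0, 0, 0, 0, 0, 0, -1, 0, 0, 0, 0, 0, 0, -1, 0, 0, 0, 0, 0, 0, -1, 0, 0, -0.01, 0, 0, 0, -1, 0, 0, -0.02, 0, 0, 0, -1, 0, 0, -0.02, 0, 0, 0, -1, 0, 0, -0.03, 0, 0, 0, -1, 0, 0, -0.03, 0, 0, 0, -1, 0, 0, -0.03, 0, 0, 0, -1, 0, 0, 0, 0, 0, 0, -1]
}}

```text
time_s: 10.85
ee_pos: [0.5695, -0.2699, 0.2026]
orientation: [2.296, 2.129, 0.003]
ft_force: [1.0, 0.2, 0.2]
width: 0.0851
```

```bash
python3 -c "
from h import *
need((.582,.1957,.081),-4.4)"
```

```text
t 10.85 pos [ 0.5695 -0.2699  0.2026] w 0.0851 F [1.03 0.19 0.18] | shift [ 0.4659 -0.0238  0.1187] turn [0.54 0.33 0.08]
```

>>> {"method": "apply_moves", "body": {
  "increments": [0.016, -0.001, 0, 0, 0, 0, -1, 0.03, -0.002, 0, 0, 0, 0, -1, 0.035, -0.002, 0, 0, 0, 0, -1, 0.035, -0.002, 0, 0, 0, 0, -1, 0.035, -0.002, 0, 0, 0, 0, -1, 0.035, -0.002, 0, 0, 0, 0, -1, 0.035, -0.002, 0, 0, 0, 0, -1, 0.035, -0.002, 0, 0, 0, 0, -1, 0.035, -0.002, 0, 0, 0, 0, -1, 0.035, -0.002, 0, 0, 0, 0, -1, 0.035, -0.002, 0, 0, 0, 0, -1, 0.035, -0.002, 0, 0, 0, 0, -1, 0.035, -0.002, 0, 0, 0, 0, -1, 0.025, 0, 0, 0, 0, 0, -1, 0.01, 0, 0, 0, 0, 0, -1, 0, 0, 0.02, 0, 0, 0, -1, 0, 0, 0.02, 0, 0, 0, -1, 0, 0, 0, 0, 0, 0, -1, 0, 0, 0, 0, 0, 0, -1]
}}

```text
time_s: 12.75
ee_pos: [0.5762, 0.1981, 0.1561]
orientation: [-2.303, -2.134, 0.003]
ft_force: [0.5, -0.2, 0.1]
width: 0.0852
```

```bash
python3 -c "
from h import *
need((.582,.1957,.081),-4.4)"
```

```text
t 12.75 pos [0.5762 0.1981 0.1561] w 0.0852 F [ 0.47 -0.23  0.13] | shift [-0.0019  0.0062  0.075 ] turn [-0.14  0.04  0.04]
```

>>> {"method": "apply_moves", "body": {
  "increments": [-0.002, 0.006, 0.015, 0, 0, 0, -1, 0, 0, 0.018, 0, 0, 0, -1, 0, 0, 0.018, 0, 0, 0, -1, 0, 0, 0.014, 0, 0, 0, -1, 0, 0, 0.008, 0, 0, 0, -1, 0, 0, 0.002, 0, 0, 0, -1, 0, 0, 0, 0, 0, 0, -1, 0, 0, 0, 0, 0, 0, 0, 0, 0, 0, 0, 0, 0, 1, 0, 0, 0, 0, 0, 0, 1, 0, 0, 0, 0, 0, 0, 1, 0, 0, 0, 0, 0, 0, 1, 0, 0, 0, 0, 0, 0, 1]
}}

```text
time_s: 14.05
ee_pos: [0.5831, 0.1962, 0.0825]
orientation: [2.303, 2.136, 0.001]
ft_force: [-1.4, -0.2, 5.3]
width: 0.0327
```

```bash
python3 -c "
from h import *
need((.582,.1957,.081),-4.4)"
```

```text
t 14.05 pos [0.5831 0.1962 0.0825] w 0.0327 F [-1.35 -0.18  5.29] | shift [-0.0006 -0.0011  0.0014] turn [ 0.05 -0.01  0.08]
```

>>> {"method": "apply_moves", "body": {
  "increments": [0, 0, -0.005, 0, 0, 0, 1, 0, 0, -0.015, 0, 0, 0, 1, 0, 0, -0.02, 0, 0, 0, 1, 0, 0, -0.02, 0, 0, 0, 1, 0, 0, -0.02, 0, 0, 0, 1, 0, 0, -0.02, 0, 0, 0, 1, 0, 0, -0.01, 0, 0, 0, 1, 0, 0, 0, 0, 0, 0, 1]
}}

```text
time_s: 14.85
ee_pos: [0.584, 0.1963, 0.1939]
orientation: [2.302, 2.134, 0.005]
ft_force: [0.2, -0.6, -2.4]
width: 0.0324
```

```bash
python3 -c "
from h import *
need(tray(0,-9.5e-3,.19),-4.4)"
```

```text
t 14.85 pos [0.584  0.1963 0.1939] w 0.0324 F [ 0.2  -0.59 -2.44] | shift [-0.4105  0.0188  0.0036] turn [ 0.23 -0.05  0.07]
```

>>> {"method": "apply_moves", "body": {
  "increments": [-0.015, 0.001, 0, 0, 0, 0, 1, -0.03, 0.001, 0, 0, 0, 0, 1, -0.034, 0.002, 0, 0, 0, 0, 1, -0.034, 0.002, 0, 0, 0, 0, 1, -0.034, 0.002, 0, 0, 0, 0, 1, -0.034, 0.002, 0, 0, 0, 0, 1, -0.034, 0.002, 0, 0, 0, 0, 1, -0.034, 0.002, 0, 0, 0, 0, 1, -0.034, 0.002, 0, 0, 0, 0, 1, -0.034, 0.002, 0, 0, 0, 0, 1, -0.034, 0.001, 0, 0, 0, 0, 1, -0.034, 0.001, 0, 0, 0, 0, 1, -0.018, 0.001, 0, 0, 0, 0, 1, -0.0075, 0, 0, 0, 0, 0, 1, 0, 0, 0, 0, 0, 0, 1, 0, 0, 0, 0, 0, 0, 1]
}}

```text
time_s: 16.45
ee_pos: [0.5724, -0.2134, 0.1914]
orientation: [-2.302, -2.135, -0.0]
ft_force: [0.4, -0.3, -1.0]
width: 0.0329
```

```bash
python3 -c "
from h import *
need(tray(0,-9.5e-3,.066),-4.4)"
```

```text
t 16.45 pos [ 0.5724 -0.2134  0.1914] w 0.0329 F [ 0.42 -0.26 -1.02] | shift [-0.0013 -0.0004  0.1254] turn [-0.08 -0.08  0.11]
```

>>> {"method": "apply_moves", "body": {
  "increments": [0, 0, 0.02, 0, 0, 0, 1, 0, 0, 0.022, 0, 0, 0, 1, 0, 0, 0.022, 0, 0, 0, 1, 0, 0, 0.02, 0, 0, 0, 1, 0, 0, 0.014, 0, 0, 0, 1, 0, 0, 0.01, 0, 0, 0, 1, 0, 0, 0.008, 0, 0, 0, 1, 0, 0, 0.006, 0, 0, 0, 1, 0, 0, 0.003, 0, 0, 0, 1, 0, 0, 0, 0, 0, 0, 1, 0, 0, 0, 0, 0, 0, 1]
}}

```text
time_s: 17.55
ee_pos: [0.5731, -0.2151, 0.0673]
orientation: [2.303, 2.135, 0.0]
ft_force: [1.1, -0.5, -1.4]
width: 0.0329
```

```bash
python3 -c "
from h import *
need(tray(0,-9.5e-3,.0605),-4.4)"
```

```text
t 17.55 pos [ 0.5731 -0.2151  0.0673] w 0.0329 F [ 1.14 -0.49 -1.4 ] | shift [ 0.0005 -0.0014  0.0068] turn [0.05 0.02 0.06]
```

>>> {"method": "apply_moves", "body": {
  "increments": [0, -0.0012, 0.003, 0, 0, 0, 1, 0, 0, 0.002, 0, 0, 0, 1, 0, 0, 0.001, 0, 0, 0, 1, 0, 0, 0.001, 0, 0, 0, 1, 0, 0, 0, 0, 0, 0, 1, 0, 0, 0, 0, 0, 0, 1]
}}

```text
time_s: 18.15
ee_pos: [0.5715, -0.2147, 0.0605]
orientation: [2.304, 2.136, -0.0]
ft_force: [-2.6, -0.2, 6.2]
width: 0.0328
```

>>> {"method": "apply_moves", "body": {
  "increments": [-0.001, 0, 0, 0, 0, 0, 1, -0.001, 0, 0, 0, 0, 0, 1, 0, 0, 0, 0, 0, 0, 1]
}}

```text
time_s: 18.45
ee_pos: [0.5719, -0.2164, 0.0605]
orientation: [2.304, 2.135, 0.001]
ft_force: [-1.3, 3.0, 5.4]
width: 0.0329
```

>>> {"method": "apply_moves", "body": {
  "increments": [-0.001, 0, 0, 0, 0, 0, 1, -0.001, 0, 0, 0, 0, 0, 1, 0, 0, 0, 0, 0, 0, 1]
}}

```text
time_s: 18.75
ee_pos: [0.5719, -0.2174, 0.0605]
orientation: [-2.304, -2.135, -0.003]
ft_force: [-0.3, 5.5, 6.8]
width: 0.0324
```

>>> {"method": "apply_moves", "body": {
  "increments": [0.001, 0, 0, 0, 0, 0, 0.2, 0, 0, 0, 0, 0, 0, -1, 0, 0, 0, 0, 0, 0, -1, 0, 0, 0, 0, 0, 0, -1, 0, 0, 0, 0, 0, 0, -1, 0, 0, -0.01, 0, 0, 0, -1, 0, 0, -0.02, 0, 0, 0, -1, 0, 0, -0.02, 0, 0, 0, -1, 0, 0, -0.03, 0, 0, 0, -1, 0, 0, -0.03, 0, 0, 0, -1, 0, 0, -0.02, 0, 0, 0, -1, 0, 0, 0, 0, 0, 0, -1]
}}

```text
time_s: 19.95
ee_pos: [0.5735, -0.2189, 0.194]
orientation: [2.298, 2.131, 0.004]
ft_force: [0.1, -0.2, 0.8]
width: 0.0857
```

>>> {"method": "apply_moves", "body": {
  "increments": [0.015, -0.001, 0, 0, 0, 0, -1, 0.03, -0.002, 0, 0, 0, 0, -1, 0.034, -0.002, 0, 0, 0, 0, -1, 0.034, -0.002, 0, 0, 0, 0, -1, 0.034, -0.002, 0, 0, 0, 0, -1, 0.034, -0.002, 0, 0, 0, 0, -1, 0.034, -0.002, 0, 0, 0, 0, -1, 0.034, -0.002, 0, 0, 0, 0, -1, 0.034, -0.002, 0, 0, 0, 0, -1, 0.034, -0.002, 0, 0, 0, 0, -1, 0.02, 0, 0, 0, 0, 0, -1, 0.01, 0, 0, 0, 0, 0, -1, 0, 0, 0, 0, 0, 0, -1, 0, 0, 0, 0, 0, 0, -1]
}}

```text
time_s: 21.35
ee_pos: [0.578, 0.1294, 0.189]
orientation: [-2.303, -2.136, 0.003]
ft_force: [0.4, -0.7, 0.3]
width: 0.0853
```

```bash
python3 -c "
from h import *
need((.58,.1316,.081),-4.4)"
```

```text
t 21.35 pos [0.578  0.1294 0.189 ] w 0.0853 F [ 0.39 -0.72  0.32] | shift [0.0024 0.002  0.108 ] turn [-0.1   0.04  0.08]
```

>>> {"method": "apply_moves", "body": {
  "increments": [0.0022, 0.002, 0.02, 0, 0, 0, -1, 0, 0, 0.025, 0, 0, 0, -1, 0, 0, 0.022, 0, 0, 0, -1, 0, 0, 0.018, 0, 0, 0, -1, 0, 0, 0.014, 0, 0, 0, -1, 0, 0, 0.008, 0, 0, 0, -1, 0, 0, 0.001, 0, 0, 0, -1, 0, 0, 0, 0, 0, 0, -1, 0, 0, 0, 0, 0, 0, 0, 0, 0, 0, 0, 0, 0, 1, 0, 0, 0, 0, 0, 0, 1, 0, 0, 0, 0, 0, 0, 1, 0, 0, 0, 0, 0, 0, 1, 0, 0, 0, 0, 0, 0, 1]
}}

```text
time_s: 22.75
ee_pos: [0.581, 0.1319, 0.0824]
orientation: [2.303, 2.136, 0.001]
ft_force: [-1.1, 1.5, 5.3]
width: 0.0327
```

>>> {"method": "apply_moves", "body": {
  "increments": [0, 0, -0.005, 0, 0, 0, 1, 0, 0, -0.015, 0, 0, 0, 1, 0, 0, -0.02, 0, 0, 0, 1, 0, 0, -0.02, 0, 0, 0, 1, 0, 0, -0.02, 0, 0, 0, 1, 0, 0, -0.02, 0, 0, 0, 1, 0, 0, -0.01, 0, 0, 0, 1, 0, 0, 0, 0, 0, 0, 1]
}}

```text
time_s: 23.55
ee_pos: [0.5816, 0.1318, 0.1929]
orientation: [2.302, 2.135, 0.003]
ft_force: [0.4, -0.2, -1.7]
width: 0.0329
```

```bash
python3 -c "
from h import *
need(tray(0,41.5e-3,.19),-4.4)"
```

```text
t 23.55 pos [0.5816 0.1318 0.1929] w 0.0329 F [ 0.43 -0.22 -1.72] | shift [-0.2951  0.0164  0.0029] turn [ 0.16 -0.02  0.07]
```

>>> {"method": "apply_moves", "body": {
  "increments": [-0.015, 0.001, 0, 0, 0, 0, 1, -0.03, 0.002, 0, 0, 0, 0, 1, -0.034, 0.002, 0, 0, 0, 0, 1, -0.034, 0.002, 0, 0, 0, 0, 1, -0.034, 0.002, 0, 0, 0, 0, 1, -0.034, 0.002, 0, 0, 0, 0, 1, -0.034, 0.002, 0, 0, 0, 0, 1, -0.034, 0.002, 0, 0, 0, 0, 1, -0.025, 0.0014, 0, 0, 0, 0, 1, -0.015, 0, 0, 0, 0, 0, 1, -0.006, 0, 0, 0, 0, 0, 1, 0, 0, 0, 0, 0, 0, 1, 0, 0, 0, 0, 0, 0, 1]
}}

```text
time_s: 24.85
ee_pos: [0.5745, -0.1625, 0.1914]
orientation: [-2.302, -2.136, 0.0]
ft_force: [-0.8, -0.9, -1.6]
width: 0.0327
```

```bash
python3 -c "
from h import *
need(tray(0,41.5e-3,.066),-4.4)"
```

```text
t 24.85 pos [ 0.5745 -0.1625  0.1914] w 0.0327 F [-0.81 -0.85 -1.62] | shift [-0.0012  0.0014  0.1254] turn [-0.07 -0.06  0.11]
```

>>> {"method": "apply_moves", "body": {
  "increments": [0, 0, 0.02, 0, 0, 0, 1, 0, 0, 0.022, 0, 0, 0, 1, 0, 0, 0.022, 0, 0, 0, 1, 0, 0, 0.02, 0, 0, 0, 1, 0, 0, 0.014, 0, 0, 0, 1, 0, 0, 0.01, 0, 0, 0, 1, 0, 0, 0.008, 0, 0, 0, 1, 0, 0, 0.006, 0, 0, 0, 1, 0, 0, 0.003, 0, 0, 0, 1, 0, 0, 0, 0, 0, 0, 1, 0, 0, 0, 0, 0, 0, 1]
}}

```text
time_s: 25.95
ee_pos: [0.5752, -0.1638, 0.0673]
orientation: [2.303, 2.135, 0.001]
ft_force: [-0.3, 0.1, -2.4]
width: 0.0327
```

>>> {"method": "apply_moves", "body": {
  "increments": [0, 0, 0.003, 0, 0, 0, 1, 0, 0, 0.002, 0, 0, 0, 1, 0, 0, 0.001, 0, 0, 0, 1, 0, 0, 0.001, 0, 0, 0, 1, 0, 0, 0, 0, 0, 0, 1, 0, 0, 0, 0, 0, 0, 1]
}}

```text
time_s: 26.55
ee_pos: [0.5748, -0.1636, 0.0605]
orientation: [2.304, 2.136, -0.0]
ft_force: [-2.2, 0.2, 4.3]
width: 0.0326
```

>>> {"method": "apply_moves", "body": {
  "increments": [-0.001, 0, 0, 0, 0, 0, 1, -0.001, 0, 0, 0, 0, 0, 1, -0.001, 0, 0, 0, 0, 0, 1, 0, 0, 0, 0, 0, 0, 1]
}}

```text
time_s: 26.95
ee_pos: [0.5753, -0.1664, 0.0604]
orientation: [2.303, 2.135, 0.002]
ft_force: [-1.3, 2.8, 7.3]
width: 0.033
```

>>> {"method": "apply_moves", "body": {
  "increments": [-0.001, 0, 0, 0, 0, 0, 1, -0.001, 0, 0, 0, 0, 0, 1, 0, 0, 0, 0, 0, 0, 1]
}}

```text
time_s: 27.25
ee_pos: [0.5753, -0.1681, 0.0604]
orientation: [2.304, 2.135, 0.003]
ft_force: [-0.3, 3.0, 5.7]
width: 0.0329
```

```bash
python3 -c "
from h import *
need(tray(0,37.5e-3,.0605),-4.4)"
```

```text
t 27.25 pos [ 0.5753 -0.1681  0.0604] w 0.0329 F [-0.35  3.01  5.65] | shift [ 0.0005  0.0001 -0.0001] turn [ 0.09 -0.04  0.04]
```

>>> {"method": "apply_moves", "body": {
  "increments": [-0.001, 0, 0, 0, 0, 0, 1, -0.0005, 0, 0, 0, 0, 0, 1, 0, 0, 0, 0, 0, 0, 1]
}}

```text
time_s: 27.55
ee_pos: [0.5751, -0.169, 0.0605]
orientation: [2.305, 2.135, 0.004]
ft_force: [0.5, 4.0, 5.6]
width: 0.0326
```

Snug. Release, lift, look at everything including the wedge.

>>> {"method": "apply_moves", "body": {
  "increments": [0, 0, 0, 0, 0, 0, 0.2, 0, 0, 0, 0, 0, 0, -1, 0, 0, 0, 0, 0, 0, -1, 0, 0, 0, 0, 0, 0, -1, 0, 0, 0, 0, 0, 0, -1, 0, 0, -0.01, 0, 0, 0, -1, 0, 0, -0.02, 0, 0, 0, -1, 0, 0, -0.02, 0, 0, 0, -1, 0, 0, -0.03, 0, 0, 0, -1, 0, 0, -0.03, 0, 0, 0, -1, 0, 0, -0.03, 0, 0, 0, -1, 0, 0, -0.02, 0, 0, 0, -1]
}}

```text
time_s: 28.75
ee_pos: [0.5752, -0.1705, 0.2231]
orientation: [2.301, 2.133, 0.002]
ft_force: [0.2, -0.4, -0.9]
width: 0.0856
```

>>> {"method": "apply_moves", "body": {
  "increments": [0.015, 0, 0, 0, 0, 0, -1, 0.03, 0.003, 0, 0, 0, 0, -1, 0.033, 0.005, 0, 0, 0, 2, -1, 0.033, 0.005, 0, 0, 0, 2, -1, 0.033, 0.005, 0, 0, 0, 2, -1, 0.02, 0.005, 0, 0, 0, 2, -1, 0.008, 0.003, 0, 0, 0, 0, -1, 0, 0, 0, 0, 0, 0, -1, 0, 0, 0, 0, 0, 0, -1]
}}

```text
time_s: 29.65
ee_pos: [0.6192, -0.0031, 0.2192]
orientation: [-2.446, -1.97, 0.002]
ft_force: [0.0, 0.9, -0.8]
width: 0.0854
```

```bash
python3 -c "
from h import *
need((.613,.0015,.065),-12.5)
T=imaging.get_image('top');S=imaging.get_image('scene');pickle.dump((T,S),open('d3.pkl','wb'))
a=cv2.resize(T['color'][100:200,220:420],(800,400),interpolation=2)[:, :]
b=cv2.resize(S['color'][180:345,150:350],(720,594),interpolation=2)
cv2.imwrite('pics/g4.png',b);cv2.imwrite('pics/g5.png',a)"
```

```text
t 29.65 pos [ 0.6192 -0.0031  0.2192] w 0.0854 F [ 0.02  0.89 -0.84] | shift [ 0.0033 -0.0068  0.1542] turn [-0.08  0.03  0.2 ]
```

View pics/g4.png

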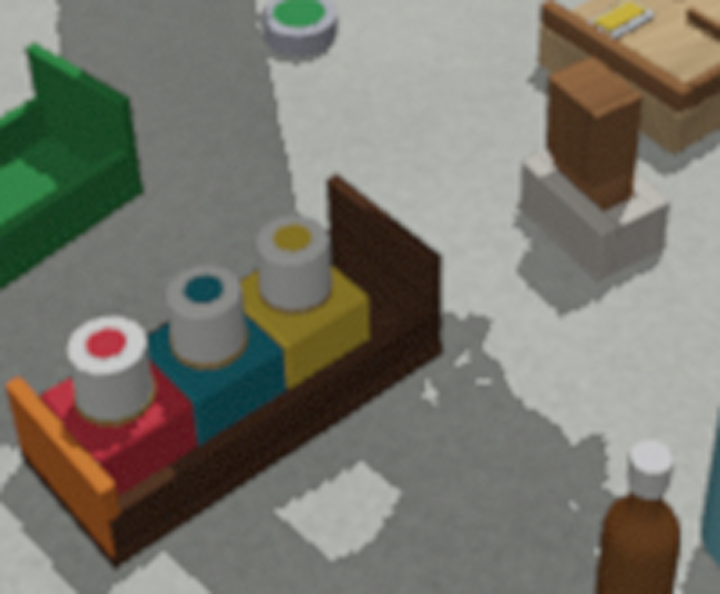

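View pics/g5.png

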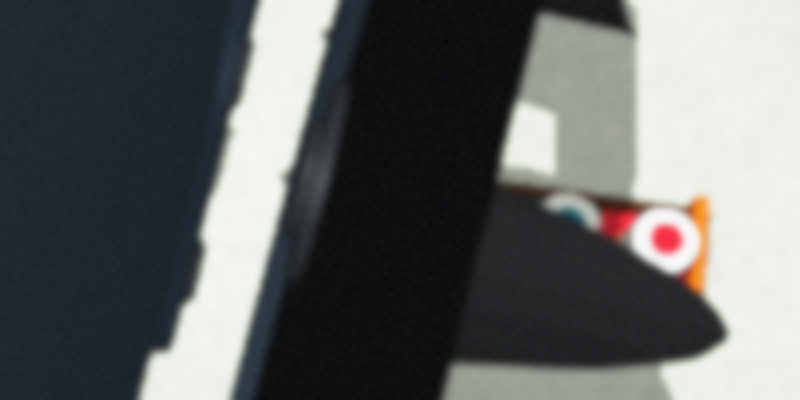

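```bash
python3 -c "
from h import *
T,S=pickle.load(open('d3.pkl','rb'));a=np.radians(TY);R=np.array([[np.cos(a),-np.sin(a)],[np.sin(a),np.cos(a)]])
for k,lo,hi in(('red',(172,120,60),(180,255,255)),('teal',(85,120,50),(100,255,255)),('lem',(22,140,80),(32,255,255))):
  for c,s in comps(S,lo,hi,8)[0]:
    if 150<c[0]<260 and 225<c[1]<330: print(k,c,s[4],((R.T@(plane(S,*c,.086)[:2]-C))*1e3).round(1))
for c,s in comps(T,(172,120,60),(180,255,255),8)[0]: print('T',c,s[4],((R.T@(plane(T,*c,.086)[:2]-C))*1e3).round(1))
"
```

```text
red [178.9, 274.9] 59 [ -0.  -63.1]
red [186.8, 299.6] 580 [ 48.7 -80.6]
teal [206.1, 259.9] 51 [  1. -13.]
teal [212.2, 285.4] 537 [ 50.9 -37.1]
lem [230.8, 245.6] 45 [ 0.8 36.9]
lem [236.6, 270.2] 540 [50.6  9.5]
T [373.7, 155.3] 42 [  3.8 -38.2]
T [386.3, 159.4] 34 [ -1.3 -64.2]
T [129.4, 163.1] 67 [-82.5 447.9]
```

>>> {"method": "apply_moves", "body": {
  "increments": [0.0033, -0.0068, 0.01, 0, 0, 0, -1, 0, 0, 0.025, 0, 0, 0, -1, 0, 0, 0.025, 0, 0, 0, -1, 0, 0, 0.025, 0, 0, 0, -1, 0, 0, 0.025, 0, 0, 0, -1, 0, 0, 0.018, 0, 0, 0, -1, 0, 0, 0.012, 0, 0, 0, -1, 0, 0, 0.01, 0, 0, 0, -1, 0, 0, 0.008, 0, 0, 0, -1, 0, 0, 0, 0, 0, 0, -1],
  "grip_force": 60
}}

```text
time_s: 30.75
ee_pos: [0.6133, 0.0019, 0.0611]
orientation: [-2.447, -1.969, 0.001]
ft_force: [-0.0, 0.0, -1.0]
width: 0.0855
```

```bash
python3 -c "
from h import *
need((.613,.0015,.059),-12.5)
S=imaging.get_image('scene')
b=cv2.resize(S['color'][170:270,270:370],(600,600),interpolation=2)
cv2.imwrite('pics/g6.png',b)"
```

```text
t 30.75 pos [0.6133 0.0019 0.0611] w 0.0855 F [-0.02  0.05 -1.03] | shift [-0.0004 -0.0002  0.0021] turn [-0.08  0.    0.16]
```

View pics/g6.png

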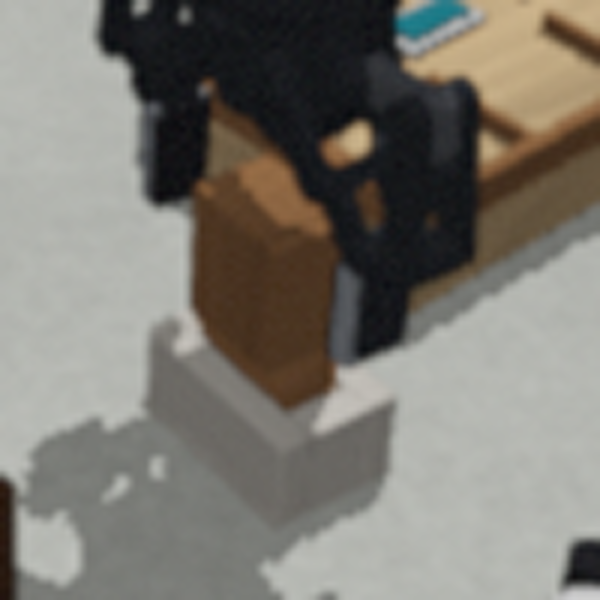

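>>> {"method": "apply_moves", "body": {
  "increments": [0, 0, 0, 0, 0, 0, -0.4, 0, 0, 0, 0, 0, 0, 0, 0, 0, 0, 0, 0, 0, 1, 0, 0, 0, 0, 0, 0, 1, 0, 0, 0, 0, 0, 0, 1, 0, 0, 0, 0, 0, 0, 1, 0, 0, 0, 0, 0, 0, 1],
  "grip_force": 60
}}

```text
time_s: 31.5
ee_pos: [0.6142, 0.0019, 0.0624]
orientation: [2.447, 1.97, 0.001]
ft_force: [-0.8, 0.4, 5.6]
width: 0.0393
```

>>> {"method": "apply_moves", "body": {
  "increments": [0, 0, -0.004, 0, 0, 0, 1, 0, 0, -0.008, 0, 0, 0, 1, 0, 0, -0.015, 0, 0, 0, 1, 0, 0, -0.02, 0, 0, 0, 1, 0, 0, -0.02, 0, 0, 0, 1, 0, 0, -0.02, 0, 0, 0, 1, 0, 0, -0.02, 0, 0, 0, 1, 0, 0, -0.02, 0, 0, 0, 1, 0, 0, 0, 0, 0, 0, 1, 0, 0, 0, 0, 0, 0, 1]
}}

```text
time_s: 32.5
ee_pos: [0.6138, 0.0019, 0.1894]
orientation: [2.447, 1.969, 0.001]
ft_force: [0.0, 0.3, -0.9]
width: 0.0394
```

```bash
python3 -c "
from h import *
need(tray(.000,72e-3,.19),-4.4)
T=imaging.get_image('top');S=imaging.get_image('scene');pickle.dump((T,S),open('d4.pkl','wb'))
u=proj(S,manip.read_state()['ee_pos']).astype(int);print(u)
b=cv2.resize(S['color'][u[1]-60:u[1]+60,u[0]-60:u[0]+60],(600,600),interpolation=2)
cv2.imwrite('pics/g7.png',b)"
```

```text
t 32.5 pos [0.6138 0.0019 0.1894] w 0.0394 F [ 0.02  0.26 -0.86] | shift [-0.1396 -0.0061 -0.0006] turn [ 0.06  0.   -7.93]
[317 161]
```

View pics/g7.png

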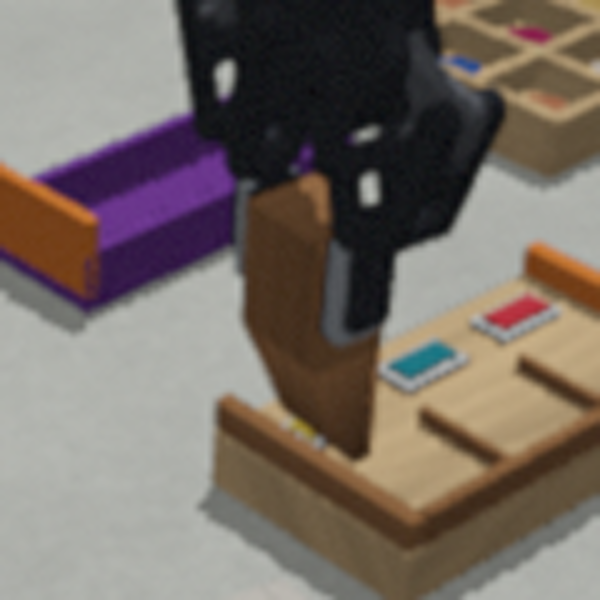

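```bash
python3 -c "
from h import *
T,S=pickle.load(open('d4.pkl','rb'));s=manip.read_state();a=np.radians(-12.4);R=np.array([[np.cos(a),-np.sin(a)],[np.sin(a),np.cos(a)]])
f=lambda x,y,z:((R.T@(plane(S,257+(x+.5)/5-.5,101+(y+.5)/5-.5,z)[:2]-s['ee_pos'][:2]))*1e3).round(1)
print('backbottom(20,14.5)',f(372,453,.131),'frontbottom(20,6.5)',f(358,460,.131),'knee(-20,-14.5)',f(247,318,.178),'topleft(-20,-14.5)',f(248,193,.226))
P=lambda x,y,z:(((proj(S,np.r_[s['ee_pos'][:2]+R@[x,y],z])-[257,101]+.5)*5-.5).round(0)).tolist()
for p in((.02,.0145,.131),(.02,.0065,.131),(-.02,.0065,.131),(-.02,-.0145,.178),(.02,-.0145,.178),(-.02,-.0145,.226),(.02,.0145,.226)):print(p,P(*p))
"
```

```text
backbottom(20,14.5) [19.8 18.7] frontbottom(20,6.5) [20.4 11.9] knee(-20,-14.5) [-16.5 -11.3] topleft(-20,-14.5) [-18.4 -12.6]
(0.02, 0.0145, 0.131) [363.0, 457.0]
(0.02, 0.0065, 0.131) [345.0, 465.0]
(-0.02, 0.0065, 0.131) [273.0, 410.0]
(-0.02, -0.0145, 0.178) [233.0, 316.0]
(0.02, -0.0145, 0.178) [307.0, 370.0]
(-0.02, -0.0145, 0.226) [240.0, 193.0]
(0.02, 0.0145, 0.226) [388.0, 219.0]
```

>>> {"method": "apply_moves", "body": {
  "increments": [-0.015, 0, 0, 0, 0, -2, 1, -0.025, 0, 0, 0, 0, -2, 1, -0.025, 0, 0, 0, 0, -2, 1, -0.025, 0, 0, 0, 0, -1.9, 1, -0.02, 0, 0, 0, 0, 0, 1, -0.015, 0, 0, 0, 0, 0, 1, 0, 0, 0, 0, 0, 0, 1, 0, 0, 0, 0, 0, 0, 1]
}}

```text
time_s: 33.4
ee_pos: [0.5967, -0.1214, 0.1881]
orientation: [-2.305, -2.132, 0.0]
ft_force: [-0.3, 0.1, -0.5]
width: 0.0388
```

```bash
python3 -c "
from h import *
need(tray(.001,68e-3,.135),-4.4)"
```

```text
t 33.4 pos [ 0.5967 -0.1214  0.1881] w 0.0388 F [-0.3   0.08 -0.47] | shift [-0.0173 -0.0166  0.0531] turn [-0.08 -0.06 -0.07]
```

>>> {"method": "apply_moves", "body": {
  "increments": [-0.01, -0.01, 0, 0, 0, 0, 1, -0.0073, -0.0066, 0, 0, 0, 0, 1, 0, 0, 0.015, 0, 0, 0, 1, 0, 0, 0.018, 0, 0, 0, 1, 0, 0, 0.012, 0, 0, 0, 1, 0, 0, 0.008, 0, 0, 0, 1, 0, 0, 0, 0, 0, 0, 1, 0, 0, 0, 0, 0, 0, 1]
}}

```text
time_s: 34.2
ee_pos: [0.5794, -0.1379, 0.136]
orientation: [2.305, 2.134, 0.0]
ft_force: [0.9, -0.3, -0.5]
width: 0.0395
```

```bash
python3 -c "
from h import *
need(tray(.001,68e-3,.10),-4.4)
S=imaging.get_image('scene');pickle.dump(S,open('d5.pkl','wb'))
print(proj(S,manip.read_state()['ee_pos']))
b=cv2.resize(S['color'][190:310,190:310],(600,600),interpolation=2)
cv2.imwrite('pics/g8.png',b)"
```

```text
t 34.2 pos [ 0.5794 -0.1379  0.136 ] w 0.0395 F [ 0.9  -0.26 -0.46] | shift [ 0.0006 -0.0007  0.036 ] turn [ 0.02  0.01 -0.02]
[244.68845978 214.4412864 ]
```

View pics/g8.png

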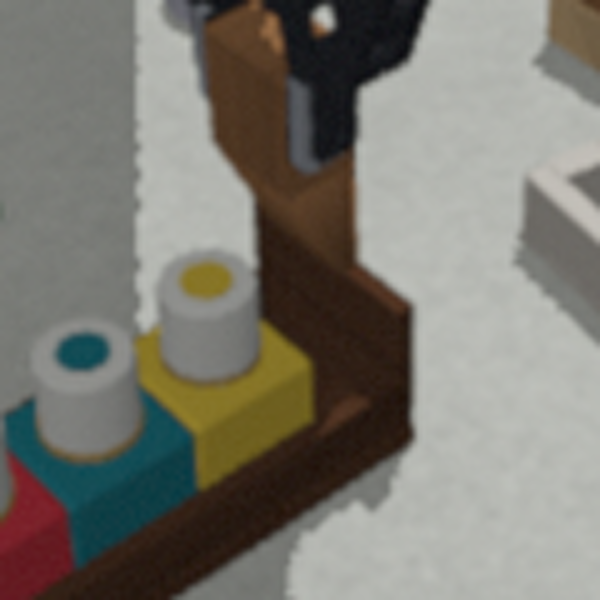

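```bash
python3 -c "
from h import *
S=pickle.load(open('d5.pkl','rb'));z0=.136-.0584
P=lambda x,y,z:(((proj(S,tray(x/1e3,y/1e3,z/1e3))-[190,190]+.5)*5-.5).round(0)).tolist()
for o in(67.4,71.1,75):
  print(o,[P(x,o+y,z0*1e3+z) for x,y,z in((21,14.5,0),(21,6.5,0),(-19,6.5,0),(-19,-14.5,47),(21,-14.5,47),(-19,-14.5,95),(21,14.5,40))])
print('wall top inner',P(-40,87.5,68),P(40,87.5,68),'outer',P(-40,95.5,68),P(40,95.5,68))
"
```

```text
67.4 [[350.0, 269.0], [332.0, 279.0], [257.0, 220.0], [202.0, 140.0], [279.0, 200.0], [194.0, 23.0], [349.0, 178.0]]
71.1 [[358.0, 264.0], [340.0, 274.0], [265.0, 215.0], [211.0, 136.0], [288.0, 195.0], [204.0, 18.0], [357.0, 173.0]]
75 [[367.0, 259.0], [349.0, 269.0], [274.0, 210.0], [220.0, 131.0], [298.0, 190.0], [213.0, 13.0], [366.0, 168.0]]
wall top inner [250.0, 194.0] [400.0, 311.0] outer [268.0, 185.0] [417.0, 300.0]
```

>>> {"method": "apply_moves", "body": {
  "increments": [0, 0, 0.01, 0, 0, 0, 1, 0, 0, 0.012, 0, 0, 0, 1, 0, 0, 0.012, 0, 0, 0, 1, 0, 0, 0.008, 0, 0, 0, 1, 0, 0, 0.006, 0, 0, 0, 1, 0, 0, 0, 0, 0, 0, 1, 0, 0, 0, 0, 0, 0, 1]
}}

```text
time_s: 34.95
ee_pos: [0.5793, -0.1378, 0.0876]
orientation: [-2.306, -2.134, 0.0]
ft_force: [0.1, -0.4, -0.7]
width: 0.0395
```

>>> {"method": "apply_moves", "body": {
  "increments": [0.001, 0, 0.0, 0, 0, 0, 1, 0.001, 0, 0, 0, 0, 0, 1, 0, 0, 0, 0, 0, 0, 1]
}}

```text
time_s: 35.25
ee_pos: [0.5797, -0.1367, 0.0883]
orientation: [2.303, 2.133, -0.001]
ft_force: [-1.0, -4.2, -1.0]
width: 0.0389
```

>>> {"method": "apply_moves", "body": {
  "increments": [0.001, 0, 0.0, 0, 0, 0, 1, 0.001, 0, 0, 0, 0, 0, 1, 0, 0, 0, 0, 0, 0, 1]
}}

```text
time_s: 35.55
ee_pos: [0.5799, -0.1357, 0.0884]
orientation: [2.302, 2.133, -0.002]
ft_force: [-1.1, -5.9, -0.3]
width: 0.0394
```

>>> {"method": "apply_moves", "body": {
  "increments": [-0.0015, 0, 0.003, 0, 0, 0, 1, 0, 0, 0.003, 0, 0, 0, 1, 0, 0, 0.003, 0, 0, 0, 1, 0, 0, 0, 0, 0, 0, 1]
}}

```text
time_s: 35.95
ee_pos: [0.5798, -0.1359, 0.0786]
orientation: [2.304, 2.133, -0.0]
ft_force: [-0.1, -5.0, -1.8]
width: 0.0396
```

>>> {"method": "apply_moves", "body": {
  "increments": [0, 0, 0.002, 0, 0, 0, 1, 0, 0, 0.002, 0, 0, 0, 1, 0, 0, 0, 0, 0, 0, 1]
}}

```text
time_s: 36.25
ee_pos: [0.5797, -0.1359, 0.0748]
orientation: [2.304, 2.133, -0.0]
ft_force: [-1.3, -4.4, -0.6]
width: 0.0393
```

>>> {"method": "apply_moves", "body": {
  "increments": [0, 0, 0.001, 0, 0, 0, 1, 0, 0, 0.001, 0, 0, 0, 1, 0, 0, 0, 0, 0, 0, 1]
}}

```text
time_s: 36.55
ee_pos: [0.5799, -0.1358, 0.0734]
orientation: [2.304, 2.133, 0.0]
ft_force: [-0.6, -5.0, 4.5]
width: 0.0392
```

Contact near the expected height (0.0724). Press on.

>>> {"method": "apply_moves", "body": {
  "increments": [0, 0, 0.001, 0, 0, 0, 1, 0, 0, 0.001, 0, 0, 0, 1, 0, 0, 0, 0, 0, 0, 1, 0, 0, 0, 0, 0, 0, 1]
}}

```text
time_s: 36.95
ee_pos: [0.58, -0.1357, 0.0728]
orientation: [2.304, 2.133, 0.001]
ft_force: [-2.4, -3.5, 12.6]
width: 0.0392
```

>>> {"method": "apply_moves", "body": {
  "increments": [0, 0, 0.0003, 0, 0, 0, 1, 0, 0, 0, 0, 0, 0, 1, 0, 0, 0, 0, 0, 0, 1]
}}

```text
time_s: 37.25
ee_pos: [0.5801, -0.1357, 0.0728]
orientation: [2.303, 2.133, 0.001]
ft_force: [-3.5, -3.5, 14.5]
width: 0.0394
```

>>> {"method": "apply_moves", "body": {
  "increments": [0, 0, 0, 0, 0, 0, 0.2, 0, 0, 0, 0, 0, 0, -0.5, 0, 0, 0, 0, 0, 0, -1, 0, 0, 0, 0, 0, 0, -1, 0, 0, 0, 0, 0, 0, -1, 0, 0, -0.01, 0, 0, 0, -1, 0, 0, -0.02, 0, 0, 0, -1, 0, 0, -0.02, 0, 0, 0, -1, 0, 0, -0.03, 0, 0, 0, -1, 0, 0, -0.03, 0, 0, 0, -1, 0.03, 0, 0, 0, 0, 0, -1, 0.03, 0, 0, 0, 0, 0, -1, 0.03, 0, 0, 0, 0, 0, -1, 0.03, 0, 0, 0, 0, 0, -1, 0, 0, 0, 0, 0, 0, -1, 0, 0, 0, 0, 0, 0, -1]
}}

```text
time_s: 38.85
ee_pos: [0.5887, -0.0151, 0.1809]
orientation: [2.303, 2.136, -0.0]
ft_force: [0.5, -0.7, 0.7]
width: 0.085
```

```bash
python3 -c "
from h import *
S=imaging.get_image('scene');pickle.dump(S,open('d6.pkl','wb'));a=np.radians(TY);R=np.array([[np.cos(a),-np.sin(a)],[np.sin(a),np.cos(a)]])
for k,lo,hi in(('red',(172,120,60),(180,255,255)),('teal',(85,120,50),(100,255,255)),('lem',(22,140,80),(32,255,255))):
  for c,s in comps(S,lo,hi,8)[0]:
    if 150<c[0]<260 and 225<c[1]<330 and s[4]<100: print(k,c,((R.T@(plane(S,*c,.086)[:2]-C))*1e3).round(1))
P=lambda x,y,z:(((proj(S,tray(x/1e3,y/1e3,z/1e3))-[150,200]+.5)*5-.5).round(0)).tolist()
for f in(11,14,17):print(f,'wedge top corners',[P(x,y,f+95) for x,y in((-19,58.5),(21,58.5),(21,87.5),(-19,87.5))])
b=cv2.resize(S['color'][200:320,150:310],(800,600),interpolation=2)
cv2.imwrite('pics/g9.png',b)"
```

```text
red [178.9, 274.9] [ -0.  -63.1]
teal [206.1, 259.9] [  1. -13.]
lem [230.8, 245.6] [ 0.8 36.9]
11 wedge top corners [[418.0, 126.0], [494.0, 186.0], [562.0, 148.0], [485.0, 90.0]]
14 wedge top corners [[418.0, 120.0], [494.0, 179.0], [562.0, 141.0], [485.0, 83.0]]
17 wedge top corners [[417.0, 113.0], [494.0, 172.0], [562.0, 134.0], [484.0, 76.0]]
```

View pics/g9.png

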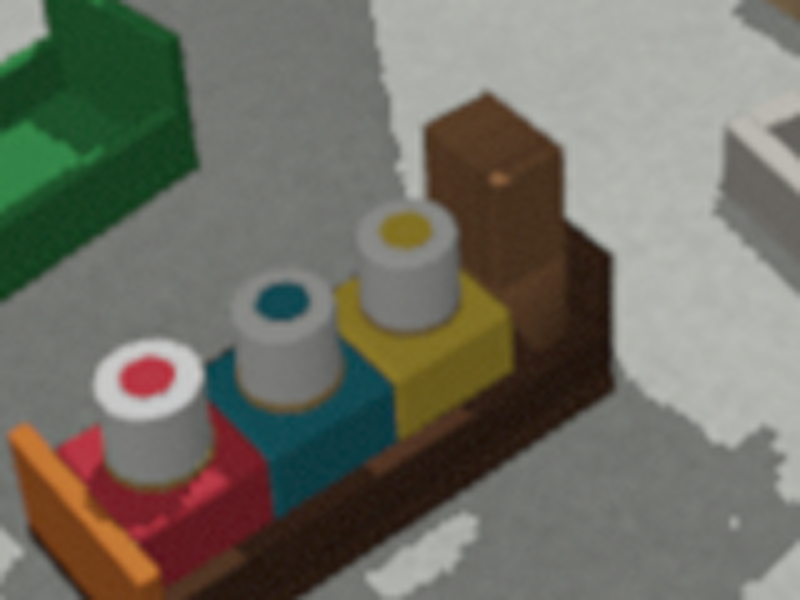

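```bash
python3 -c "
from rig import ticket;print(ticket.sign_off())"
```

```text
the job is handed in; nothing more can be done
None
```

The three jars are in the tray in ledge order, coral against the orange end, then teal, then lemon. The wedge is pressed in at the plain end and released. The job took about 39 s of the 99 s, and I handed it in with the arm clear.

- **Jars:** each was gripped by the lid, lowered, and slid gently against the end wall or its neighbour. In the last picture all three stand upright. The dots on the lids are at tray y -63.1, -13.0 and +36.9 mm, against -62.5, -12.5 and +37.5 for a tight row. They did not move when the wedge went in.
- **Wedge:** it stands with its slope towards the jars. I pressed it down to 14.5 N, and it went tight within about 1 mm of the expected height by the arm's position. From the picture its foot is about 11–14 mm above the table; tight is 14 mm.
- **Disagreements and limits:** early hand-picked points from the two cameras differed by about 6 mm in x for the tray and wedge. Contact with the tray's end wall agreed with my estimate along the row to about 0.5 mm. The final check used the scene camera only, and I did not push the row afterwards to test how firmly it is locked.

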